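# Load the waiting cover into the welding nest that fits it

## Robot

A 6-joint arm with a two-finger parallel gripper is mounted at the origin on the work surface. World frame = base frame: x ahead of the robot, y to its left, z up, the work surface at z = 0. Lengths are in mm, angles in rad, forces in N, time in s.
With the tool pointing down it reaches from about 325 to 775 mm from the base axis. Payload 5.5 kg.
Tool frame: the origin (TCP) lies midway between the tips of the shut fingers; the grasp point (between the pads) lies 19 mm behind it; z points along the fingers, y is the line along which they close (so a half turn about z gives the same grasp; the last joint's range is limited). The gripper opens to 85 mm and grips with 20 to 120 N. Pads are 22 mm wide; open, the fingers measure 114 mm over their backs; the gripper's body (76 mm by 85 mm) begins 54 mm behind the grasp point. The pads swing forward as they close: fully open they stand 13 mm farther back than shut.
Start: joints at [1.198, 0.091, 1.231, -0, 1.82, -0.057], TCP at [186.351, 570.342, 231.275] pointing down, gripper open.
Joint ranges: [-2.87, 2.87], [-0.86, 2.18], [0.17, 2.46], [-1.51, 4.65], [0.06, 2.69], [-2.65, 2.65]. Speed limits (rad/s): [2.57, 2.57, 3.01, 3.14, 3.14, 3.14].

## Interface

Orientations are given as [roll, pitch, yaw] about the fixed x, y, z axes, in that order (R = Rz(yaw) Ry(pitch) Rx(roll)).
In Python, from plant import manip gives the robot as it stands. The module is installed in compiled form; this text tells all that it offers.
- The arm moves only by the tool step_arm, never from a script. Its arguments are lists of equal length, an entry for each row: "grip": the closure, from -1 (fully open) to 1 (shut); "linear": the shift along the tool's x, y, z as a fraction of full scale, a list of three; "rot": the turn, a rotation vector about the tool's x, y, z as a fraction of full scale, a list of three. In form: {"grip": [grip, ...], "linear": [[x, y, z], ...], "rot": [[ax, ay, az], ...]}. A call has 1 to 5 rows; each row is the pose to reach, as a shift and turn from the pose commanded when the call began, along the tool's axes at that moment, turning the shorter way round; what a row does not reach only later rows make up. Full scale, the value 1, is 1 m for a shift and pi rad for a turn. A row lasts 1/12 s, in which the tool goes at most 41.7 mm and 7.16 degrees, less where a joint would pass 70% of its speed; a pose out of reach is approached as far as the arm can. A call with a number of a shift or a turn outside -1 to 1 is refused whole. A call with a gripper value outside its range is refused whole. The fingers move at their own pace and stop on an object; "newtons" is the grip in N (left out, the last holds). Time passes only in rows, so rows that repeat a pose let the fingers close. It gives the time, the measured TCP pose, the force, the opening and the grip force at its end, in the units of the state.
- manip.get_obs(): the state, without advancing time (a new reading comes with each control period).
- manip.read_camera(name): name is "scene" or "top" or "wrist"; returns (picture, depth): 384x512x3 uint8, red, green, blue; 384x512 float32, mm along the optical axis (not along the pixel's ray), 0 where there is no reading.
- manip.camera_model(name): a dict with "fx", "fy", "cx", "cy" (pixels), "view" (4x4, takes a point from world to camera coordinates); the wrist camera has in their place "mount" (4x4, takes a point from camera to tool coordinates, whose origin is the TCP and whose axes are the flange's). Camera axes: x right, y down, z forward; pixel columns grow to the right and rows downward; lengths in mm; the calibration is good to about 2 mm. The wrist camera is an equidistant fisheye: a pixel r from the principal point sees the ray r / f radians off the axis. A picture is of the moment at which its call begins: read the wrist's pose just before it. camera_model takes no time and is no camera call.
- manip.job_done(): hands the job in; it is judged then, once.
Trained networks look in the newest picture that a camera, given by its name, has taken for a name from the list of things; names that differ only in an ending like _2 or _b are one class to them, and where a whole thing is asked for, a point or a joint stands for the part that bears it (a point fixed in the world has none). Each returns a list of dicts, best first, with "confidence" (0 to 1); they miss things now and then, are a little off and sometimes report something else, mostly with a low value. They report only what shows in the picture. A call takes as long as a camera call. They do not tell look-alikes from the thing itself.
- manip.spot_in(camera, label): "at" ([x, y, z] in mm, in world coordinates, good to about 4 mm: the middle of the surface that is visible of it).
- manip.masks_of(camera, label): "mask" (384x512 bool, what is visible of it).
The state is a dict: "time": time; "joint_pos": joint angles; "joint_velocities": joint speeds; "tau": joint torques, N m; "tool_pos": TCP position; "ee_rot": TCP orientation; "contact_force": force on the tool from outside, world axes, zero at the start; "moment": the same for the moment, N m; "finger_gap": opening from 0.0 (shut) to 1.0 (fully open); "gripper_force": force on a finger pad.
Only numpy, scipy, OpenCV 4.12 (cv2) and the standard library are available. Lean on these libraries where they do the work, as an engineer would, in place of code of your own. Each camera call takes 0.05 s, during which the arm holds its last target. There are 200 camera calls.

## Task

One of two steel covers lies in the middle of the welding bench; the other is a spare in the wooden tray. Slide the one in the middle along the bench, without lifting it, into the nest made for its width until it is fully home against the back stop, and then swing that nest's keeper arm all the way over it. Leave the spare cover, the other nest's keeper and the things around the work as they are.

Things in the scene. Friction and masses are not known exactly. Their poses are not given: they have to be found in the camera images.
- cover_large: The large cover: pressed steel plate, 130 mm (its x) by 110 mm (its y) by 16 mm high, flat sides, about 0.4 kg (0.3 to 0.55). Origin: centre of its underside. Too wide to grasp; it slides on the bench with 1 to 5 N. In some starts it is the one lying in the middle of the bench, in the others the spare in the tray.
- cover_small: The small cover: pressed steel plate, 90 mm (its x) by 110 mm (its y) by 16 mm high, flat sides, about 0.4 kg (0.3 to 0.55). Origin: centre of its underside. Too wide to grasp; it slides on the bench with 1 to 5 N. In some starts it is the one lying in the middle of the bench, in the others the spare in the tray.
- nest_large: Fixed U-shaped steel nest for the large cover, on the bench's left (+y). Origin: at z = 0 where the home large cover's origin lies, axes as the cover's (yaw up to 0.12 rad). Entrance towards its -y; back stop face 55 mm from the origin towards its +y, stop 35 mm deep. Side rails along y, 136 mm apart inside, 12 mm thick. All 18 mm high; no floor, the cover slides on the bench.
- nest_small: Fixed U-shaped steel nest for the small cover, on the bench's right (-y). Origin: at z = 0 where the home small cover's origin lies, axes as the cover's (yaw up to 0.12 rad). Entrance towards its +y; back stop face 55 mm from the origin towards its -y, stop 35 mm deep. Side rails along y, 96 mm apart inside, 12 mm thick. All 18 mm high; no floor, the cover slides on the bench.
- mouth_large (a point): Middle of the large nest's entrance at z = 0, 48 mm from the nest's origin. From here the rail ends converge at 30 degrees from about 170 mm apart to 136 mm, reached 15 mm short of the nest's origin. A home cover's trailing edge sticks 40 mm out of the straight rails, so a pusher need not enter them.
- mouth_small (a point): Middle of the small nest's entrance at z = 0, 48 mm from the nest's origin. From here the rail ends converge at 30 degrees from about 130 mm apart to 96 mm, reached 15 mm short of the nest's origin. A home cover's trailing edge sticks 40 mm out of the straight rails, so a pusher need not enter them.
- pivot_large (a point): Pivot axis of the large nest's keeper, at the middle of the top of the back stop (72.5 mm from the nest's origin along the nest's +y).
- pivot_small (a point): Pivot axis of the small nest's keeper, at the middle of the top of the back stop (72.5 mm from the nest's origin along the nest's -y).
- pin_large (a point): Top centre of the upright black pin (16 mm diameter, z = 28 to 75 mm) on the large nest's keeper arm, 75 mm from its pivot. The arm, a flat steel bar 22 mm wide at z = 20 to 28 mm, passes over stop, rails and cover (16 mm). It turns about a vertical axis (about 1 N at the pin) and stays where it is left.
- pin_small (a point): Top centre of the upright black pin (16 mm diameter, z = 28 to 75 mm) on the small nest's keeper arm, 75 mm from its pivot. The arm, a flat steel bar 22 mm wide at z = 20 to 28 mm, passes over stop, rails and cover (16 mm). It turns about a vertical axis (about 1 N at the pin) and stays where it is left.
- keeper_large (a joint): Large nest's keeper angle, rad: 0 the arm points along the nest's -x (open, towards the robot), 1.57 along the nest's -y, over the cover, at its end stop (closed). Growing is anticlockwise seen from above. Starts between 0 and 0.35.
- keeper_small (a joint): Small nest's keeper angle, rad: 0 the arm points along the nest's -x (open, towards the robot), 1.57 along the nest's +y, over the cover, at its end stop (closed). Growing is clockwise seen from above. Starts between 0 and 0.35.
- tray: Low wooden frame beyond the middle of the bench, 182 by 182 mm, 12 mm high, fixed, no floor; the spare cover lies in it. Origin: its centre at bench height.
- paste_jar: Pale jar, 72 mm diameter, 75 mm tall, standing; origin at its base. Bystander.
- brush: Hand brush 190 mm long lying on the bench. Bystander.
- parts_bin: Blue open parts bin 120 by 170 by 70 mm holding copper clips. Bystander.
Not all that is in view belongs to the job. What is shaped like the cover_small but blue is not meant.

How it is judged:
By the outcome, as a careful person would: the job done as asked, in the order asked, and still so for the second after the job is handed in, with the robot touching nothing.
It also fails if it takes over 72 s, if anything falls off the work surface, if the arm or the gripper's body presses on something with over 40 N, if the wrist force passes 120 N, or if a joint passes its speed limit or range.

## Working session

There is one attempt and no reset: what is moved stays moved. The work goes in short steps, Python scripts to look and compute and a tool call to move; the robot and the scene stay as the last step left them, time stands still between calls to the robot, and variables do not carry over. Pictures are saved under pics/ and viewed, at most 10 in all, crops included, and the job is handed in when it is done.

Besides the shell and the picture viewer there is one more tool, called after "Request:" as name(argument=value, ...), one argument or row to a line, values as JSON. step_arm: Moves the arm, as the interface text tells. Its arguments: {"type":"object","properties":{"grip":{"type":"array"},"linear":{"type":"array"},"rot":{"type":"array"},"newtons":{"type":"number"}},"required":["grip","linear","rot"]}

```bash
mkdir -p pics; cat > h.py <<'E'
import numpy as np, cv2
from plant import manip
def world(cam, mask=None):
    im,d=manip.read_camera(cam); m=manip.camera_model(cam)
    v,u=np.mgrid[0:384,0:512]
    P=np.stack([(u-m['cx'])/m['fx']*d,(v-m['cy'])/m['fy']*d,d,np.ones_like(d)],-1)@np.linalg.inv(m['view']).T
    return im,d,P[...,:3]
def save(n,im,s=1):
    cv2.imwrite('pics/'+n+'.png',cv2.resize(im[...,::-1],None,fx=s,fy=s,interpolation=cv2.INTER_CUBIC))
E
python3 - <<'E'
from h import *
for c in ['top','scene']:
    im,d,P=world(c); save(c+'0',im,1.5)
    np.savez(c+'0',im=im,d=d,P=P)
    for l in ['cover_large','cover_small','nest_large','nest_small','pin_large','pin_small','pivot_large','pivot_small','tray','paste_jar','brush','parts_bin']:
        print(c,l,[(np.round(r['at']).tolist(),round(r['confidence'],2)) for r in manip.spot_in(c,l)][:4])
o=manip.get_obs();print(o['time'],o['tool_pos'],o['ee_rot'],o['contact_force'])
E
```

```text
top cover_large [([801.0, -13.0, 14.0], 0.67), ([560.0, 360.0, 20.0], 0.55)]
top cover_small [([371.0, -270.0, 19.0], 0.98), ([711.0, -415.0, 14.0], 0.98), ([544.0, -9.0, 17.0], 0.88), ([369.0, -19.0, 17.0], 0.76)]
top nest_large [([558.0, 365.0, 14.0], 0.72)]
top nest_small [([553.0, -320.0, 20.0], 0.93)]
top pin_large [([522.0, 364.0, 27.0], 0.68)]
top pin_small [([526.0, -329.0, 25.0], 0.84), ([553.0, -323.0, 19.0], 0.38)]
top pivot_large [([560.0, 360.0, 18.0], 0.94)]
top pivot_small [([555.0, -326.0, 20.0], 0.67)]
top tray [([813.0, -7.0, 14.0], 0.56)]
top paste_jar [([741.0, 189.0, 75.0], 0.65)]
top brush [([720.0, -235.0, 15.0], 0.84)]
top parts_bin [([289.0, 255.0, 38.0], 0.93)]
scene cover_large [([809.0, -1.0, 22.0], 0.93)]
scene cover_small [([554.0, -8.0, 16.0], 0.85), ([376.0, -18.0, 16.0], 0.85), ([724.0, -412.0, 18.0], 0.64), ([382.0, -266.0, 16.0], 0.6)]
scene nest_large [([567.0, 355.0, 15.0], 0.9)]
scene nest_small [([560.0, -318.0, 21.0], 0.65)]
scene pin_large [([519.0, 362.0, 29.0], 0.78), ([553.0, -9.0, 15.0], 0.27)]
scene pin_small [([521.0, -330.0, 27.0], 0.74), ([820.0, -2.0, 11.0], 0.71)]
scene pivot_large [([571.0, 356.0, 18.0], 0.93)]
scene pivot_small [([556.0, -321.0, 19.0], 0.96), ([764.0, 200.0, 75.0], 0.52)]
scene tray [([817.0, -6.0, 12.0], 0.84)]
scene paste_jar [([765.0, 202.0, 76.0], 0.74)]
scene brush [([737.0, -229.0, 18.0], 0.77)]
scene parts_bin [([290.0, 254.0, 38.0], 0.6)]
1.3 [186.31183385 570.35030834 231.28447389] [-3.14159250e+00 -3.41382412e-05  2.82585213e+00] [ 0.51316096 -0.46357482 -0.5901752 ]
```

View pics/top0.png

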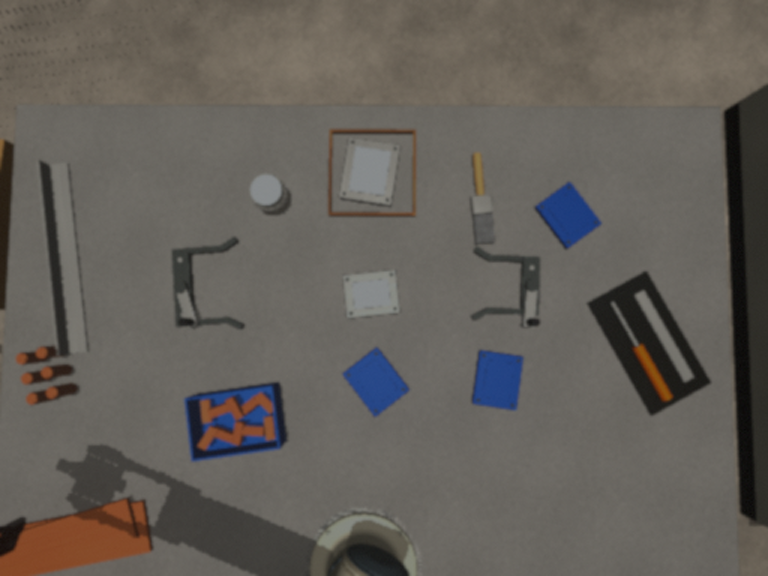

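View pics/scene0.png

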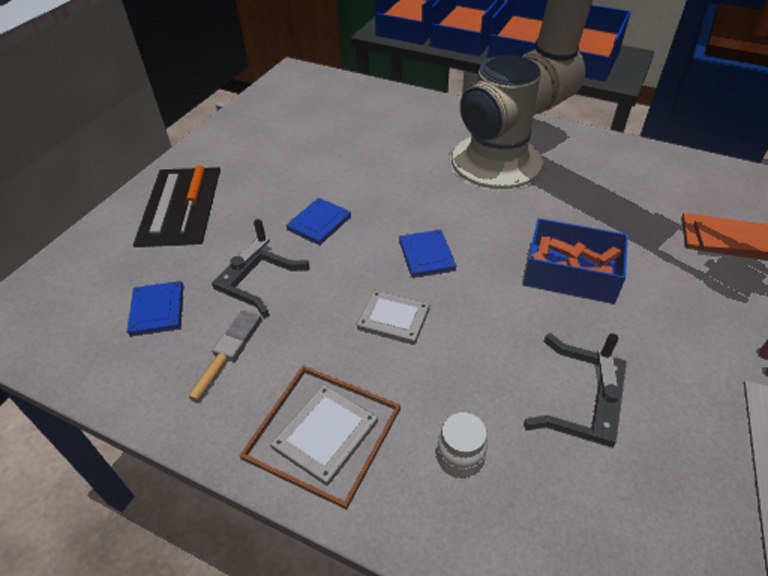

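The steel plate at top (371,294), scene (393,315) lies mid-bench. The tray holds the larger steel plate at top (370,171). The blue look-alikes at (376,381), (498,380) and (568,214) are not meant. So the small cover goes to the right-hand nest at about (510,288). I'll confirm this in a crop and measure.

```bash
python3 - <<'E'
from h import *
for c in ['top','scene']:
    z=np.load(c+'0.npz'); P,im=z['P'],z['im']
    tbl=P[(abs(P[...,0]-550)<150)&(abs(P[...,1]+130)<50)]; print(c,'table z',np.median(tbl[:,2]),tbl[:,2].std())
    hsv=cv2.cvtColor(im,cv2.COLOR_RGB2HSV).astype(int)
    def rect(m,n):
        k,lab,st,_=cv2.connectedComponentsWithStats(m.astype(np.uint8)); i=1+st[1:,4].argmax(); m=lab==i
        q=P[m][:,:2].astype(np.float32); print(c,n,m.sum(),cv2.minAreaRect(q),'med z',np.median(P[m][:,2]))
    X,Y,Z=P[...,0],P[...,1],P[...,2]
    rect((abs(X-546)<90)&(abs(Y+9)<90)&(Z>8)&(Z<30),'cov')
    rect((abs(X-560)<110)&(Y<-170)&(Y>-380)&(Z>9)&(Z<90)&(hsv[...,2]<110)|False,'nest')
    rect((abs(X-810)<85)&(abs(Y+7)<85)&(hsv[...,1]<40)&(Z>8),'spare')
    m=(abs(X-560)<110)&(Y<-200)&(Y>-400)&(Z>40)&(Z<90); print('pin',m.sum(),np.median(P[m],0) if m.any() else 0)
    m=(abs(X-560)<110)&(Y<-200)&(Y>-400)&(Z>66)&(Z<90); print('pin top',m.sum(),np.median(P[m],0) if m.any() else 0)
t=np.load('top0.npz')['im'][150:240,210:390]; s=np.load('scene0.npz')['im'][130:260,130:320]
save('crop1',np.hstack([cv2.resize(t,(400,300)),cv2.resize(s,(400,300))]))
E
```

```text
top table z 1.0648734182402677 2.0263369508711713
top cov 1047 ((544.8411865234375, -9.97528076171875), (90.25790405273438, 110.01602172851562), 6.260523319244385) med z 17.34925719054536
top nest 742 ((558.9747314453125, -283.2134704589844), (145.1854705810547, 147.0550537109375), 82.40933227539062) med z 19.68725263129693
top spare 1454 ((800.198974609375, -5.084136962890625), (110.08805847167969, 131.07679748535156), 81.37352752685547) med z 17.339447274956
pin 43 [ 487.94153227 -324.24572205   73.1196309 ]
pin top 27 [ 487.94153227 -327.03406036   75.09015392]
scene table z 0.24502207231023476 1.5263830342849622
scene cov 1100 ((547.02197265625, -11.27511215209961), (92.46366119384766, 110.03014373779297), 6.298064231872559) med z 16.39384703977896
scene nest 777 ((563.2275390625, -283.2462158203125), (140.44912719726562, 149.51976013183594), 82.52908325195312) med z 18.296027993951384
scene spare 2487 ((802.7755737304688, -7.379722595214844), (111.7548599243164, 130.16212463378906), 81.45072174072266) med z 16.794103970853257
pin 65 [ 495.10875424 -327.10514794   63.14466755]
pin top 26 [ 493.28235346 -328.60980335   73.47846994]
```

View pics/crop1.png

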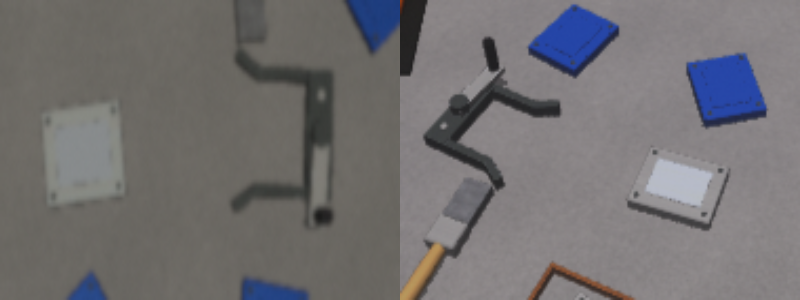

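```bash
cat >> h.py <<'E'
from scipy.optimize import minimize
from scipy.spatial import cKDTree
def nestfit(P,im,x0=(558,-268,-.12)):
    X,Y,Z=P[...,0],P[...,1],P[...,2]
    v=cv2.cvtColor(im,cv2.COLOR_RGB2HSV)[...,2]
    m=(abs(X-560)<100)&(Y<-190)&(Y>-375)&(Z>9)&(Z<24)&(v<110)
    k,lab,st,_=cv2.connectedComponentsWithStats(m.astype(np.uint8)); m=lab==1+st[1:,4].argmax()
    q=P[m][:,:2]
    S=4;C=150*S;img=np.zeros((2*C,2*C),np.uint8)
    f=lambda a:(np.array(a)*S+C).astype(np.int32)
    cv2.fillPoly(img,[f([(-60,-90),(60,-90),(60,-55),(-60,-55)])],1)
    for s in (1,-1):
        cv2.fillPoly(img,[f([(s*48,-60),(s*60,-60),(s*60,12),(s*76,41),(s*65,48),(s*48,15)])],1)
    dt=cv2.distanceTransform(1-img,cv2.DIST_L2,5)/S
    g=np.argwhere(img[::12,::12])[:,::-1]*12/S-150.; tree=None
    def cost(p):
        c,s=np.cos(p[2]),np.sin(p[2]); R=np.array([[c,-s],[s,c]])
        l=(q-p[:2])@R; i=np.clip((l*S+C).astype(int),0,2*C-1)
        a=np.minimum(dt[i[:,1],i[:,0]],8)
        b=np.minimum(np.maximum(T.query(g@R.T+p[:2])[0]-2,0),8)
        return (a**2).mean()+(b**2).mean()
    T=cKDTree(q); best=min((minimize(cost,[x0[0],x0[1],y],method='Nelder-Mead',options=dict(initial_simplex=[[x0[0],x0[1],y],[x0[0]+15,x0[1],y],[x0[0],x0[1]+15,y],[x0[0],x0[1],y+.1]])) for y in (-.12,0,.12)),key=lambda r:r.fun)
    return best.x,best.fun,m.sum()
E
python3 - <<'E'
from h import *
for c in ['top','scene']:
    z=np.load(c+'0.npz'); print(c,nestfit(z['P'],z['im']))
E
```

```text
top (array([ 5.67029487e+02, -2.57586039e+02, -5.93959413e-02]), np.float64(12.237948826328983), np.int64(541))
scene (array([ 5.70314415e+02, -2.58887936e+02, -6.85212638e-02]), np.float64(10.155267059727885), np.int64(614))
```

```bash
cat >> h.py <<'E'
from scipy.spatial.transform import Rotation as Ro
def to(*pts):
    "pts: x,y,z,psi(tool yaw) -> linear/rot entries from current pose"
    o=manip.get_obs(); R=Ro.from_euler('xyz',o['ee_rot'])
    print('t',round(o['time'],2),'tcp',np.round(o['tool_pos'],1),np.round(o['ee_rot'],3),'F',np.round(o['contact_force'],1),'gap',round(o['finger_gap'],2))
    for p in pts:
        l=R.inv().apply(np.array(p[:3])-o['tool_pos'])/1000
        r=(R.inv()*Ro.from_euler('xyz',[np.pi,0,p[3]])).as_rotvec()/np.pi
        print('lin',np.round(l,4).tolist(),'rot',np.round(r,4).tolist())
E
```

Request:
step_arm(
  grip=[0,0,0,0,0],
  linear=[
    [-0.478,-0.328,0.08],
    [-0.478,-0.328,0.08],
    [-0.478,-0.328,0.08],
    [-0.478,-0.328,0.08],
    [-0.478,-0.328,0.08],
  ],
  rot=[
    [0,0,0.365],
    [0,0,0.365],
    [0,0,0.365],
    [0,0,0.365],
    [0,0,0.365],
  ],
)

```text
time: 1.72
tool_pos: [312.5, 404.9, 202.6]
ee_rot: [3.141, 0.0, 2.195]
contact_force: [-0.9, -0.2, 0.3]
finger_gap: 0.501
gripper_force: 0.0
```

```bash
python3 -c "
from h import *
to((538,105,150,1.68))"
```

```text
t 1.72 tcp [312.5 404.9 202.6] [3.141 0.    2.195] F [-0.9 -0.2  0.3] gap 0.5
lin [-0.3752, 0.0075, 0.0526] rot [0.0001, -0.0, 0.164]
```

Request:
step_arm(
  grip=[0,0,0,0,0],
  linear=[
    [-0.375,0.008,0.052],
    [-0.375,0.008,0.052],
    [-0.375,0.008,0.052],
    [-0.375,0.008,0.052],
    [-0.375,0.008,0.052],
  ],
  rot=[
    [0,0,0.164],
    [0,0,0.164],
    [0,0,0.164],
    [0,0,0.164],
    [0,0,0.164],
  ],
)

```text
time: 2.13
tool_pos: [437.8, 240.6, 174.3]
ee_rot: [3.141, -0.0, 1.679]
contact_force: [1.2, 0.9, 0.2]
finger_gap: 0.502
gripper_force: 0.0
```

```bash
python3 -c "
from h import *
to((538,85,150,1.68),(538,85,30,1.68),(538,85,3,1.68))"
```

```text
t 2.13 tcp [437.8 240.6 174.3] [ 3.141 -0.     1.679] F [1.2 0.9 0.2] gap 0.5
lin [-0.1655, 0.0828, 0.0243] rot [0.0003, -0.0001, -0.0003]
lin [-0.1656, 0.0827, 0.1443] rot [0.0003, -0.0001, -0.0003]
lin [-0.1656, 0.0827, 0.1713] rot [0.0003, -0.0001, -0.0003]
```

Request:
step_arm(
  grip=[0,0,0,0,0],
  linear=[
    [-0.165,0.082,0.024],
    [-0.165,0.082,0.024],
    [-0.165,0.082,0.024],
    [-0.165,0.082,0.024],
    [-0.165,0.082,0.024],
  ],
  rot=[
    [0,0,0],
    [0,0,0],
    [0,0,0],
    [0,0,0],
    [0,0,0],
  ],
)

```text
time: 2.55
tool_pos: [538.8, 83.6, 149.2]
ee_rot: [-3.141, 0.002, 1.682]
contact_force: [-1.0, 1.0, -0.2]
finger_gap: 0.502
gripper_force: 0.0
```

```bash
python3 - <<'E'
from h import *
to((538,85,4,1.68))
im,d=manip.read_camera('wrist'); save('w1',im,1.5); print(manip.camera_model('wrist'))
print((d>0).mean())
E
```

```text
t 2.55 tcp [538.8  83.6 149.2] [-3.141e+00  2.000e-03  1.682e+00] F [-1.   1.  -0.2] gap 0.5
lin [0.0017, -0.0005, 0.1452] rot [-0.0002, 0.0005, 0.0007]
{'fx': 297.3186396354542, 'fy': 297.3186396354542, 'cx': 255.0771390043429, 'cy': 193.3511468263468, 'mount': array([[ 1.44457124e-05, -9.54924089e-01, -2.96850103e-01,
         7.69026609e+01],
       [ 9.99999999e-01,  2.67739233e-05, -3.74645381e-05,
        -3.63090609e-01],
       [ 4.37236318e-05, -2.96850102e-01,  9.54924089e-01,
        -1.42379488e+02],
       [ 0.00000000e+00,  0.00000000e+00,  0.00000000e+00,
         1.00000000e+00]])}
0.9959920247395834
```

View pics/w1.png

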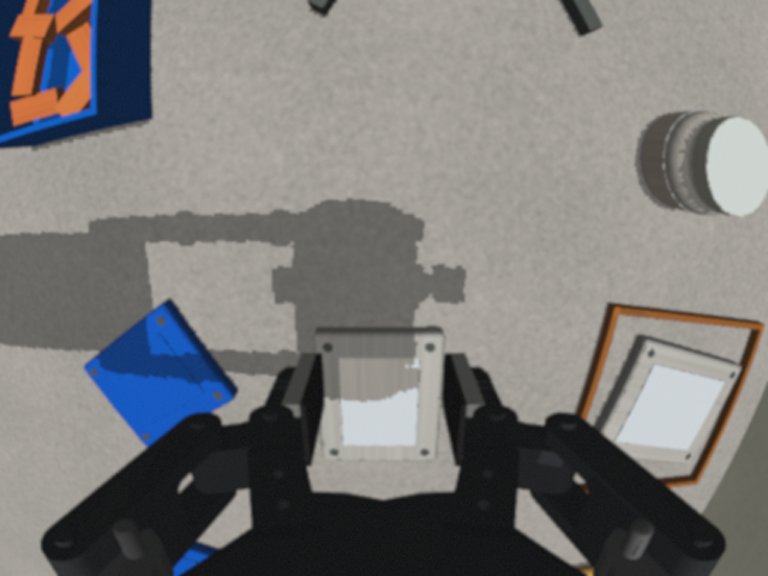

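The wrist view shows the small cover at (380,395) squarely ahead of both fingers. The path down is clear, with the blue look-alike off to the left at (160,370). I'll descend.

Request:
step_arm(
  grip=[0,0,0,0,0],
  linear=[
    [0.002,0,0.04],
    [0.002,0,0.08],
    [0.002,0,0.12],
    [0.002,0,0.137],
    [0.002,0,0.145],
  ],
  rot=[
    [0,0,0],
    [0,0,0],
    [0,0,0],
    [0,0,0],
    [0,0,0],
  ],
)

```text
time: 3.02
tool_pos: [534.2, 89.8, 0.7]
ee_rot: [-3.134, -0.0, 1.686]
contact_force: [-0.6, -0.6, -0.1]
finger_gap: 0.497
gripper_force: 0.0
```

```bash
python3 -c "
from h import *
to((540,62,5,1.68),(541,55,5,1.68),(543,46,5,1.68))"
```

```text
t 3.02 tcp [534.2  89.8   0.7] [-3.134 -0.     1.686] F [-0.6 -0.6 -0.1] gap 0.5
lin [-0.0282, 0.0026, -0.0044] rot [-0.0023, -0.0001, 0.0018]
lin [-0.0353, 0.0028, -0.0044] rot [-0.0023, -0.0001, 0.0018]
lin [-0.0445, 0.0037, -0.0044] rot [-0.0023, -0.0001, 0.0018]
```

Request:
step_arm(
  grip=[0,0,0,0,0],
  linear=[
    [0,0,0],
    [-0.01,-0.001,0],
    [-0.02,-0.002,0],
    [-0.026,-0.002,0],
    [-0.031,-0.002,0],
  ],
  rot=[
    [0,0,0],
    [0,0,0],
    [0,0,0],
    [0,0,0],
    [0,0,0],
  ],
)

```text
time: 3.43
tool_pos: [539.9, 57.6, 7.3]
ee_rot: [3.138, 0.0, 1.685]
contact_force: [-0.9, -0.5, 1.2]
finger_gap: 0.506
gripper_force: 0.0
```

Request:
step_arm(
  grip=[0,0,0,0,0],
  linear=[
    [-0.006,0.001,0],
    [-0.012,0.002,0],
    [-0.018,0.003,0],
    [-0.024,0.004,0],
    [-0.03,0.004,0],
  ],
  rot=[
    [0,0,0],
    [0,0,0],
    [0,0,0],
    [0,0,0],
    [0,0,0],
  ],
)

```text
time: 3.85
tool_pos: [546.4, 29.2, 5.4]
ee_rot: [3.141, -0.0, 1.686]
contact_force: [-0.1, 3.3, 2.1]
finger_gap: 0.498
gripper_force: 1.4
```

```bash
cat >> h.py <<'E'
def cov():
    for c in ['top','scene']:
        im,d,P=world(c); X,Y,Z=P[...,0],P[...,1],P[...,2]
        h=cv2.cvtColor(im,cv2.COLOR_RGB2HSV); b=None
        for r in manip.masks_of(c,'cover_small'):
            m=r['mask']&(h[...,1]<70)
            if m.sum()>200 and abs(np.median(X[m])-560)<70 and abs(np.median(Y[m])+130)<190:
                q=P[m&(Z>6)&(Z<26)][:,:2].astype(np.float32); R=cv2.minAreaRect(q); print(c,'cov',np.round(R[0],1),np.round(R[1],1),round(R[2],1)); break
E
python3 -c "
from h import *
cov();to()"
```

```text
top cov [550.8 -37.4] [ 88.9 104.2] 6.1
scene cov [554.4 -37.3] [ 93.8 110. ] 6.8
t 4.05 tcp [545.9  28.9   4.8] [-3.141e+00  1.000e-03  1.685e+00] F [-0.5  0.4 -0.6] gap 0.5
```

Request:
step_arm(
  grip=[0,0,0,0,0],
  linear=[
    [-0.006,0.001,0],
    [-0.013,0.002,0],
    [-0.021,0.003,0],
    [-0.029,0.004,0],
    [-0.037,0.005,0],
  ],
  rot=[
    [0,0,0],
    [0,0,0],
    [0,0,0],
    [0,0,0],
    [0,0,0],
  ],
)

```text
time: 4.47
tool_pos: [555.3, -7.6, 5.0]
ee_rot: [-3.141, 0.0, 1.686]
contact_force: [-0.1, 1.1, -1.0]
finger_gap: 0.505
gripper_force: 0.7
```

Request:
step_arm(
  grip=[0,0,0,0,0],
  linear=[
    [-0.008,0.001,0],
    [-0.016,0.002,0],
    [-0.024,0.003,0],
    [-0.031,0.004,0],
    [-0.037,0.005,0],
  ],
  rot=[
    [0,0,0],
    [0,0,0],
    [0,0,0],
    [0,0,0],
    [0,0,0],
  ],
)

```text
time: 4.88
tool_pos: [564.6, -43.8, 5.2]
ee_rot: [-3.142, 0.0, 1.685]
contact_force: [0.5, 1.8, -0.9]
finger_gap: 0.499
gripper_force: 0.7
```

```bash
python3 -c "
from h import *
cov();to()
im,d,P=world('top');print(nestfit(P,im))
im,d,P=world('scene');print(nestfit(P,im));save('s2',im[120:260,120:320],4)
"
```

```text
top cov [ 548.2 -129.1] [ 66.9 131.1] 43.3
scene cov [ 571.8 -110.9] [ 93.4 110. ] 7.1
t 5.08 tcp [564.7 -43.2   5.4] [3.141 0.    1.685] F [0.4 1.  0.5] gap 0.5
(array([ 5.67004597e+02, -2.57809694e+02, -5.63588331e-02]), np.float64(12.273909662148478), np.int64(530))
(array([ 5.70325578e+02, -2.59034430e+02, -7.37470462e-02]), np.float64(10.015546237085008), np.int64(605))
```

View pics/s2.png

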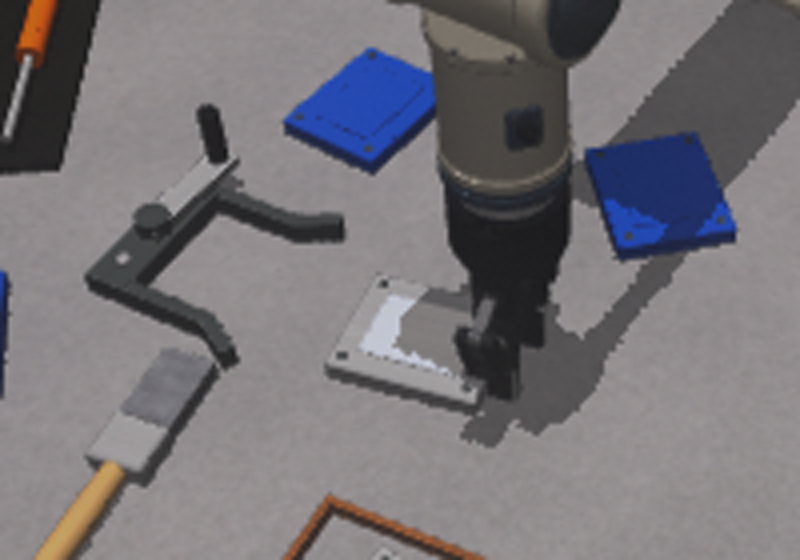

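```bash
cat >> h.py <<'E'
def cp(x,y,a,off=66.5): return (x-off*np.sin(a),y+off*np.cos(a),5,a+np.pi/2)
E
python3 -c "
from h import *
to(cp(573.5,-120,.095),cp(575,-130,.07),cp(576,-140,.045),cp(576.5,-150,.02))"
```

```text
t 5.18 tcp [564.6 -42.8   5.4] [3.141 0.    1.686] F [1.  0.1 0.5] gap 0.5
lin [-0.0112, 0.0013, 0.0004] rot [0.0001, 0.0001, 0.0064]
lin [-0.0214, 0.0033, 0.0004] rot [0.0001, 0.0001, 0.0143]
lin [-0.0315, 0.0048, 0.0004] rot [0.0001, 0.0001, 0.0223]
lin [-0.0417, 0.0059, 0.0004] rot [0.0001, 0.0001, 0.0302]
```

Request:
step_arm(
  grip=[0,0,0,0,0],
  linear=[
    [-0.006,0.001,0],
    [-0.012,0.002,0],
    [-0.022,0.004,0],
    [-0.032,0.005,0],
    [-0.041,0.006,0],
  ],
  rot=[
    [0,0,0.003],
    [0,0,0.007],
    [0,0,0.014],
    [0,0,0.022],
    [0,0,0.03],
  ],
)

```text
time: 5.6
tool_pos: [575.5, -84.1, 5.3]
ee_rot: [3.141, 0.0, 1.589]
contact_force: [0.1, 2.3, 1.0]
finger_gap: 0.494
gripper_force: 1.1
```

```bash
python3 -c "
from h import *
cov()
to(cp(576.5,-160,-.0),cp(576,-170,-.02),cp(575.5,-180,-.045),cp(575,-190,-.065))"
```

```text
scene cov [ 576.8 -151.2] [ 89.5 108.2] 0.8
t 5.8 tcp [575.1 -83.8   5.1] [-3.141  0.     1.59 ] F [ 0.1  0.5 -0.1] gap 0.5
lin [-0.0097, 0.0012, 0.0001] rot [-0.0001, 0.0001, 0.0062]
lin [-0.0197, 0.0019, 0.0001] rot [-0.0001, 0.0001, 0.0125]
lin [-0.0298, 0.0028, 0.0001] rot [-0.0001, 0.0001, 0.0205]
lin [-0.0399, 0.0035, 0.0001] rot [-0.0001, 0.0001, 0.0269]
```

Request:
step_arm(
  grip=[0,0,0,0,0],
  linear=[
    [-0.005,0.001,0],
    [-0.011,0.001,0],
    [-0.02,0.002,0],
    [-0.03,0.003,0],
    [-0.039,0.004,0],
  ],
  rot=[
    [0,0,0.003],
    [0,0,0.007],
    [0,0,0.013],
    [0,0,0.021],
    [0,0,0.027],
  ],
)

```text
time: 6.22
tool_pos: [579.9, -122.9, 5.1]
ee_rot: [-3.141, 0.0, 1.504]
contact_force: [0.4, 1.3, -1.1]
finger_gap: 0.501
gripper_force: 0.7
```

```bash
python3 -c "
from h import *
cov()
to(cp(575,-200,-.07),cp(573,-220,-.07),cp(570.5,-258,-.07))
im,d,P=world('scene');save('s3',im[120:260,120:320],4)"
```

```text
scene cov [ 574.8 -188.3] [115.1  91.9] 86.3
t 6.42 tcp [ 579.9 -122.6    5.3] [3.141 0.    1.506] F [0.4 0.5 0.6] gap 0.5
lin [-0.011, 0.0004, 0.0003] rot [0.0, 0.0001, 0.0015]
lin [-0.0311, -0.0003, 0.0003] rot [0.0, 0.0001, 0.0015]
lin [-0.0692, -0.0003, 0.0003] rot [0.0, 0.0001, 0.0015]
```

View pics/s3.png

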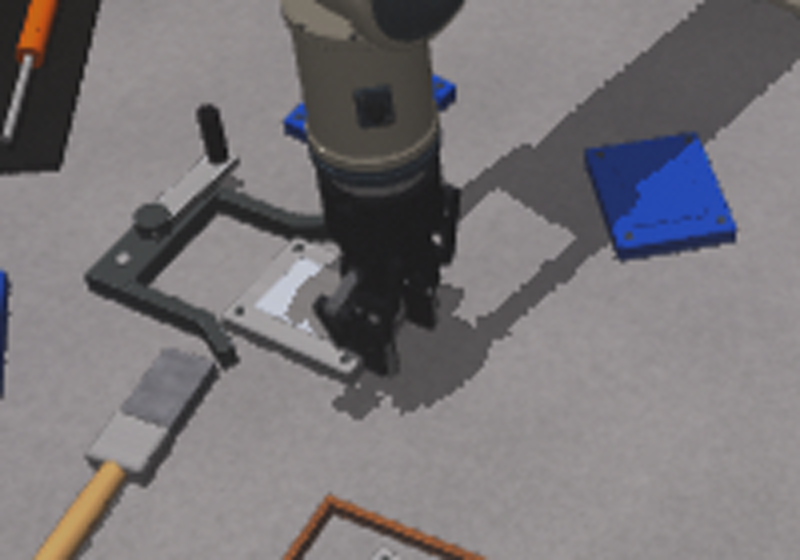

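The cover's leading corners, near (235,312) and (300,245), are inside the funnel. I'll keep pushing along the nest axis.

Request:
step_arm(
  grip=[0,0,0,0,0],
  linear=[
    [-0.005,0,0],
    [-0.01,0,0],
    [-0.016,0,0],
    [-0.022,0,0],
    [-0.028,0,0],
  ],
  rot=[
    [0,0,0],
    [0,0,0],
    [0,0,0],
    [0,0,0],
    [0,0,0],
  ],
)

```text
time: 6.88
tool_pos: [578.1, -150.2, 5.2]
ee_rot: [3.142, -0.0, 1.507]
contact_force: [1.3, 2.9, 0.3]
finger_gap: 0.502
gripper_force: 1.0
```

Request:
step_arm(
  grip=[0,0,0,0,0],
  linear=[
    [-0.005,0,0],
    [-0.01,0,0],
    [-0.015,0,0],
    [-0.02,0,0],
    [-0.025,0,0],
  ],
  rot=[
    [0,0,0],
    [0,0,0],
    [0,0,0],
    [0,0,0],
    [0,0,0],
  ],
)

```text
time: 7.3
tool_pos: [576.5, -175.2, 5.3]
ee_rot: [3.142, -0.0, 1.506]
contact_force: [0.8, 2.7, 2.0]
finger_gap: 0.5
gripper_force: 1.1
```

Request:
step_arm(
  grip=[0,0,0,0,0],
  linear=[
    [-0.003,0,0],
    [-0.006,0,0],
    [-0.008,0,0],
    [-0.01,0,0],
    [-0.012,0,0],
  ],
  rot=[
    [0,0,0],
    [0,0,0],
    [0,0,0],
    [0,0,0],
    [0,0,0],
  ],
)

```text
time: 7.72
tool_pos: [575.8, -186.7, 5.2]
ee_rot: [3.142, -0.0, 1.507]
contact_force: [0.1, 2.3, 1.2]
finger_gap: 0.502
gripper_force: 1.2
```

Request:
step_arm(
  grip=[0,0,0,0,0],
  linear=[
    [-0.001,0,0],
    [-0.002,0,0],
    [-0.003,0,0],
    [-0.004,0,0],
    [-0.005,0,0],
  ],
  rot=[
    [0,0,0],
    [0,0,0],
    [0,0,0],
    [0,0,0],
    [0,0,0],
  ],
)

```text
time: 8.13
tool_pos: [575.5, -191.7, 5.3]
ee_rot: [3.141, 0.0, 1.507]
contact_force: [-0.7, 2.3, 1.6]
finger_gap: 0.5
gripper_force: 1.3
```

Request:
step_arm(
  grip=[0,0,0,0,0],
  linear=[
    [-0.001,0,0],
    [-0.002,0,0],
    [-0.002,0,0],
    [-0.003,0,0],
    [-0.003,0,0],
  ],
  rot=[
    [0,0,0],
    [0,0,0],
    [0,0,0],
    [0,0,0],
    [0,0,0],
  ],
)

```text
time: 8.55
tool_pos: [575.2, -194.9, 5.2]
ee_rot: [3.142, 0.0, 1.506]
contact_force: [-0.4, 1.5, 0.7]
finger_gap: 0.498
gripper_force: 1.0
```

Request:
step_arm(
  grip=[0,0,0,0,0],
  linear=[
    [-0.001,0,0],
    [-0.002,0,0],
    [-0.003,0,0],
    [-0.003,0,0],
    [-0.003,0,0],
  ],
  rot=[
    [0,0,0],
    [0,0,0],
    [0,0,0],
    [0,0,0],
    [0,0,0],
  ],
)

```text
time: 8.97
tool_pos: [575.0, -197.9, 5.2]
ee_rot: [3.141, 0.0, 1.506]
contact_force: [0.6, 0.8, 0.5]
finger_gap: 0.499
gripper_force: 0.8
```

```bash
python3 -c "
from h import *
cov();to()"
```

```text
scene cov [ 573.2 -264.5] [114.6  92.9] 83.3
t 9.17 tcp [ 574.9 -197.9    5.1] [-3.141  0.     1.506] F [0.9 1.1 0.4] gap 0.5
```

Request:
step_arm(
  grip=[0,0,0,0,0],
  linear=[
    [-0.001,0,0],
    [-0.002,0,0],
    [-0.003,0,0],
    [-0.003,0,0],
    [-0.003,0,0],
  ],
  rot=[
    [0,0,0],
    [0,0,0],
    [0,0,0],
    [0,0,0],
    [0,0,0],
  ],
)

```text
time: 9.58
tool_pos: [574.8, -198.5, 5.1]
ee_rot: [-3.141, -0.004, 1.508]
contact_force: [-0.1, 9.4, 3.1]
finger_gap: 0.502
gripper_force: 4.4
```

Request:
step_arm(
  grip=[0,0,0,0,0],
  linear=[
    [-0.001,0,0],
    [-0.002,0,0],
    [-0.003,0,0],
    [-0.003,0,0],
    [-0.003,0,0],
  ],
  rot=[
    [0,0,0],
    [0,0,0],
    [0,0,0],
    [0,0,0],
    [0,0,0],
  ],
)

```text
time: 10.0
tool_pos: [574.6, -198.7, 5.1]
ee_rot: [-3.14, -0.009, 1.509]
contact_force: [-2.7, 17.3, 6.3]
finger_gap: 0.502
gripper_force: 8.7
```

Request:
step_arm(
  grip=[0,0,0,0,0],
  linear=[
    [0.01,0,0],
    [0.025,0,0],
    [0.045,0,0],
    [0.06,0,-0.035],
    [0.06,0,-0.075],
  ],
  rot=[
    [0,0,0],
    [0,0,0],
    [0,0,0],
    [0,0,0],
    [0,0,0],
  ],
)

```text
time: 10.42
tool_pos: [576.0, -140.2, 76.3]
ee_rot: [-3.133, -0.003, 1.508]
contact_force: [0.5, 0.4, 0.0]
finger_gap: 0.497
gripper_force: 0.0
```

Request:
step_arm(
  grip=[0,0,0,0,0],
  linear=[
    [0.02,0,-0.035],
    [0.04,0,-0.07],
    [0.06,0,-0.1],
    [0.06,0,-0.1],
    [0.06,0,-0.1],
  ],
  rot=[
    [0,0,0],
    [0,0,0],
    [0,0,0],
    [0,0,0],
    [0,0,0],
  ],
)

```text
time: 10.83
tool_pos: [583.5, -83.0, 183.2]
ee_rot: [3.136, 0.002, 1.508]
contact_force: [-0.3, -0.1, 0.1]
finger_gap: 0.5
gripper_force: 0.0
```

```bash
python3 -c "
from h import *
cov();to()
a=world('scene');b=world('top')
for n,(im,d,P) in (('scene',a),('top',b)):
    X,Y,Z=P[...,0],P[...,1],P[...,2]
    m=(abs(X-520)<80)&(Y<-200)&(Y>-400)&(Z>66)&(Z<90); print(n,'pin top',m.sum(),P[m].mean(0) if m.any() else 0)
    print([(np.round(r['at']),round(r['confidence'],2)) for r in manip.spot_in(n,'pin_small')+manip.spot_in(n,'pivot_small')])
save('s4',np.hstack([cv2.resize(a[0][135:225,130:230],(400,360),interpolation=2),cv2.resize(b[0][150:230,300:390],(400,356),interpolation=2)[:360] if 0 else cv2.resize(b[0][150:231,300:390],(400,360),interpolation=2)]))"
```

```text
top cov [ 567.1 -265.8] [101.1  89.8] 86.1
scene cov [ 570.2 -263.5] [113.5  91.1] 85.4
t 11.03 tcp [581.5 -84.3 177.8] [-3.138 -0.     1.506] F [-0.9 -0.  -0.8] gap 0.5
scene pin top 29 [ 492.62752324 -328.85400808   72.36248681]
[(array([ 519., -330.,   27.]), 0.61), (array([570., 355.,  18.]), 0.23)]
top pin top 28 [ 489.03940936 -326.84714611   74.52359841]
[(array([ 528., -334.,   27.]), 0.62), (array([ 547., -324.,   17.]), 0.86)]
```

View pics/s4.png

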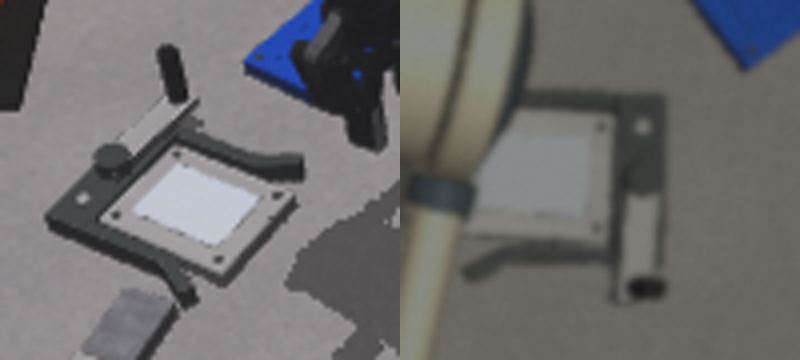

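The cover is flush against the back stop in both views: left around (100,225) and right at col 612. Next comes the keeper. I'll straddle its pin (left 172,70) with the fingers along the arc's tangent.

```bash
cat >> h.py <<'E'
def kp(th,lead=0,z=40,r=75):
    phi=np.pi-.068-th; return (564+r*np.cos(phi)+lead*np.sin(phi),-337+r*np.sin(phi)-lead*np.cos(phi),z,phi)
E
python3 -c "
from h import *
print(kp(.06)); to(kp(.06,z=160))"
```

```text
(np.float64(489.6135615971958), np.float64(-327.4261929335388), 40, 3.013592653589793)
t 11.33 tcp [582.1 -84.2 179.6] [-3.141 -0.     1.506] F [-0.1  0.4  0.3] gap 0.5
lin [-0.2487, -0.0765, 0.0196] rot [-0.0002, -0.0003, -0.4799]
```

Request:
step_arm(
  grip=[0,0,0,0,0],
  linear=[
    [-0.04,-0.012,0.004],
    [-0.08,-0.025,0.008],
    [-0.12,-0.037,0.01],
    [-0.16,-0.05,0.013],
    [-0.2,-0.062,0.016],
  ],
  rot=[
    [0,0,-0.48],
    [0,0,-0.48],
    [0,0,-0.48],
    [0,0,-0.48],
    [0,0,-0.48],
  ],
)

```text
time: 11.75
tool_pos: [512.4, -266.2, 165.3]
ee_rot: [3.141, 0.0, 2.095]
contact_force: [0.9, -0.0, -0.5]
finger_gap: 0.499
gripper_force: 0.0
```

```bash
python3 -c "
from h import *
to(kp(.06,z=160))"
```

```text
t 11.75 tcp [ 512.4 -266.2  165.3] [3.141 0.    2.095] F [ 0.9 -0.  -0.5] gap 0.5
lin [-0.0416, -0.0504, 0.0053] rot [0.0, 0.0001, -0.2925]
```

Request:
step_arm(
  grip=[0,0,0,0,0],
  linear=[
    [-0.02,-0.025,0.003],
    [-0.04,-0.05,0.005],
    [-0.042,-0.05,0.005],
    [-0.042,-0.05,0.005],
    [-0.042,-0.05,0.005],
  ],
  rot=[
    [0,0,-0.293],
    [0,0,-0.293],
    [0,0,-0.293],
    [0,0,-0.293],
    [0,0,-0.293],
  ],
)

```text
time: 12.17
tool_pos: [490.1, -327.0, 159.9]
ee_rot: [3.141, -0.0, 2.718]
contact_force: [-0.1, 0.1, -0.0]
finger_gap: 0.503
gripper_force: 0.0
```

```bash
python3 -c "
from h import *
to(kp(.06,z=160))"
```

```text
t 12.17 tcp [ 490.1 -327.   159.9] [ 3.141 -0.     2.718] F [-0.1  0.1 -0. ] gap 0.5
lin [0.0003, -0.0006, -0.0001] rot [0.0001, -0.0001, -0.0941]
```

Request:
step_arm(
  grip=[0,0,0,0,0],
  linear=[
    [0,0,0],
    [0,0,0],
    [0,0,0],
    [0,0,0],
    [0,0,0],
  ],
  rot=[
    [0,0,-0.094],
    [0,0,-0.094],
    [0,0,-0.094],
    [0,0,-0.094],
    [0,0,-0.094],
  ],
)

```text
time: 12.58
tool_pos: [490.7, -326.0, 160.2]
ee_rot: [3.142, -0.0, 3.007]
contact_force: [0.6, 1.1, 0.3]
finger_gap: 0.501
gripper_force: 0.0
```

```bash
python3 - <<'E'
from h import *
to(kp(.06,z=40))
im,d=manip.read_camera('wrist'); save('w2',im,1.5)
E
```

```text
t 12.58 tcp [ 490.7 -326.   160.2] [ 3.142 -0.     3.007] F [0.6 1.1 0.3] gap 0.5
lin [0.0008, -0.0015, 0.1202] rot [0.0, -0.0, -0.0021]
```

View pics/w2.png

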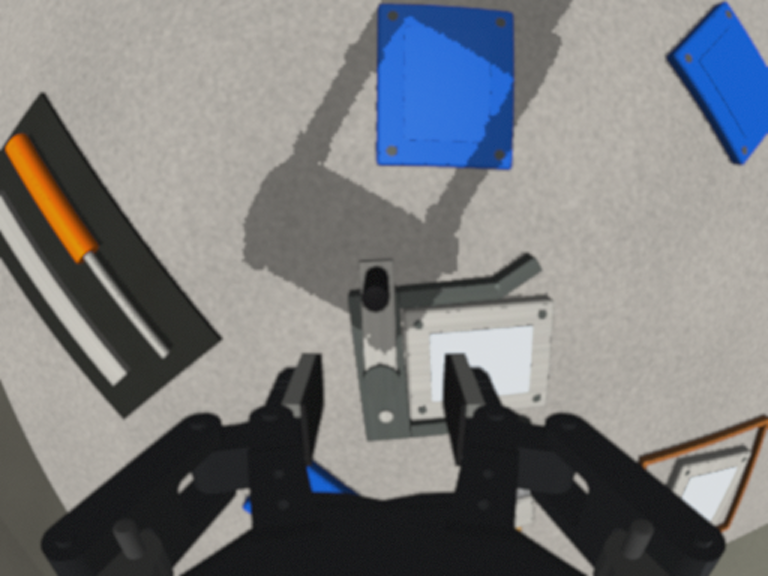

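The wrist view shows the pin top at (375,297), between the fingertips at x≈310 and x≈455 and about 3 mm off centre. I'll descend over it.

Request:
step_arm(
  grip=[0,0,0,0,0],
  linear=[
    [0.001,-0.004,0.03],
    [0.001,-0.004,0.06],
    [0.001,-0.004,0.09],
    [0.001,-0.004,0.112],
    [0.001,-0.004,0.12],
  ],
  rot=[
    [0,0,0],
    [0,0,0],
    [0,0,0],
    [0,0,0],
    [0,0,0],
  ],
)

```text
time: 13.05
tool_pos: [487.2, -328.3, 35.5]
ee_rot: [3.138, -0.006, 3.008]
contact_force: [0.1, 0.9, -0.6]
finger_gap: 0.496
gripper_force: 0.0
```

```bash
python3 -c "
from h import *
to(kp(.15,8),kp(.25,12),kp(.35,13),kp(.45,13))"
```

```text
t 13.05 tcp [ 487.2 -328.3   35.5] [ 3.138 -0.006  3.008] F [ 0.1  0.9 -0.6] gap 0.5
lin [-0.0032, 0.0159, -0.0044] rot [0.001, -0.0019, 0.0268]
lin [-0.0057, 0.0272, -0.0044] rot [0.0009, -0.002, 0.0586]
lin [-0.0089, 0.0352, -0.0044] rot [0.0008, -0.002, 0.0904]
lin [-0.0126, 0.0418, -0.0044] rot [0.0007, -0.0021, 0.1222]
```

Request:
step_arm(
  grip=[0,0,0,0,0],
  linear=[
    [0,0,0],
    [-0.001,0.015,0],
    [-0.003,0.026,0],
    [-0.006,0.034,0],
    [-0.01,0.041,0],
  ],
  rot=[
    [0,0,0],
    [0,0,0.027],
    [0,0,0.058],
    [0,0,0.09],
    [0,0,0.122],
  ],
)

```text
time: 13.47
tool_pos: [505.4, -290.9, 43.0]
ee_rot: [-3.141, 0.003, 2.62]
contact_force: [-0.8, -1.2, -0.2]
finger_gap: 0.5
gripper_force: 0.7
```

```bash
python3 -c "
from h import *
to(*[kp(t,13) for t in (.53,.61,.69,.77,.85)])"
```

```text
t 13.47 tcp [ 505.4 -290.9   43. ] [-3.141e+00  3.000e-03  2.620e+00] F [-0.8 -1.2 -0.2] gap 0.5
lin [0.0, 0.0079, 0.003] rot [-0.0002, 0.001, 0.0243]
lin [-0.0017, 0.0137, 0.003] rot [-0.0002, 0.001, 0.0498]
lin [-0.0039, 0.0194, 0.003] rot [-0.0001, 0.001, 0.0753]
lin [-0.0065, 0.0249, 0.003] rot [-0.0001, 0.001, 0.1007]
lin [-0.0096, 0.0302, 0.003] rot [-0.0001, 0.001, 0.1262]
```

Contact has been made (0.7 N on the pad). The same pattern continues the arc.

Request:
step_arm(
  grip=[0,0,0,0,0],
  linear=[
    [0,0.008,0],
    [-0.002,0.014,0],
    [-0.004,0.019,0],
    [-0.007,0.025,0],
    [-0.01,0.03,0],
  ],
  rot=[
    [0,0,0.024],
    [0,0,0.05],
    [0,0,0.075],
    [0,0,0.1],
    [0,0,0.126],
  ],
)

```text
time: 13.88
tool_pos: [529.2, -269.9, 43.2]
ee_rot: [3.141, 0.003, 2.225]
contact_force: [-1.3, -0.3, -0.2]
finger_gap: 0.502
gripper_force: 0.6
```

```bash
python3 -c "
from h import *
to(*[kp(t,13) for t in (.93,1.01,1.09,1.17,1.25)])"
```

```text
t 13.88 tcp [ 529.2 -269.9   43.2] [3.141e+00 3.000e-03 2.225e+00] F [-1.3 -0.3 -0.2] gap 0.5
lin [-0.0008, 0.0058, 0.0032] rot [0.0003, 0.0011, 0.026]
lin [-0.0025, 0.0116, 0.0032] rot [0.0004, 0.001, 0.0515]
lin [-0.0047, 0.0173, 0.0033] rot [0.0004, 0.001, 0.077]
lin [-0.0074, 0.0228, 0.0033] rot [0.0004, 0.001, 0.1024]
lin [-0.0105, 0.028, 0.0033] rot [0.0005, 0.001, 0.1279]
```

Request:
step_arm(
  grip=[0,0,0,0,0],
  linear=[
    [-0.001,0.006,0],
    [-0.003,0.012,0],
    [-0.005,0.017,0],
    [-0.007,0.023,0],
    [-0.01,0.028,0],
  ],
  rot=[
    [0,0,0.026],
    [0,0,0.051],
    [0,0,0.077],
    [0,0,0.102],
    [0,0,0.128],
  ],
)

```text
time: 14.3
tool_pos: [557.6, -260.8, 43.3]
ee_rot: [3.139, 0.003, 1.823]
contact_force: [-1.2, -1.4, 0.3]
finger_gap: 0.499
gripper_force: 0.5
```

```bash
python3 -c "
from h import *
to(kp(1.33,13),kp(1.41,13),kp(1.48,13),kp(1.55,13),kp(1.57,14))"
```

```text
t 14.3 tcp [ 557.6 -260.8   43.3] [3.139e+00 3.000e-03 1.823e+00] F [-1.2 -1.4  0.3] gap 0.5
lin [-0.0017, 0.0061, 0.0033] rot [0.0008, 0.0009, 0.0254]
lin [-0.0034, 0.0119, 0.0033] rot [0.0008, 0.0009, 0.0508]
lin [-0.0053, 0.0169, 0.0033] rot [0.0009, 0.0008, 0.0731]
lin [-0.0076, 0.0217, 0.0034] rot [0.0009, 0.0008, 0.0954]
lin [-0.0086, 0.024, 0.0034] rot [0.0009, 0.0008, 0.1018]
```

Request:
step_arm(
  grip=[0,0,0,0,0],
  linear=[
    [-0.002,0.006,0],
    [-0.003,0.012,0],
    [-0.005,0.017,0],
    [-0.008,0.022,0],
    [-0.009,0.024,0],
  ],
  rot=[
    [0,0,0.025],
    [0,0,0.051],
    [0,0,0.073],
    [0,0,0.095],
    [0,0,0.102],
  ],
)

```text
time: 14.72
tool_pos: [581.5, -263.1, 43.0]
ee_rot: [-3.14, 0.001, 1.504]
contact_force: [-13.4, 2.2, 7.5]
finger_gap: 0.505
gripper_force: 6.6
```

Request:
step_arm(
  grip=[0,0,0,0,0],
  linear=[
    [0,0.001,0],
    [0,0.002,0],
    [0,0.003,0],
    [0,0.003,0],
    [0,0.003,0],
  ],
  rot=[
    [0,0,0],
    [0,0,0],
    [0,0,0],
    [0,0,0],
    [0,0,0],
  ],
)

```text
time: 15.13
tool_pos: [581.6, -263.0, 42.8]
ee_rot: [-3.134, -0.0, 1.506]
contact_force: [-17.6, 3.8, 8.9]
finger_gap: 0.505
gripper_force: 9.1
```

The keeper is at its end stop: 17 N and no further travel. I'll release sideways, lift and check.

Request:
step_arm(
  grip=[0,0,0,0,0],
  linear=[
    [0,-0.006,0],
    [0,-0.013,0],
    [0,-0.015,0],
    [0,-0.015,0],
    [0,-0.015,0],
  ],
  rot=[
    [0,0,0],
    [0,0,0],
    [0,0,0],
    [0,0,0],
    [0,0,0],
  ],
)

```text
time: 15.55
tool_pos: [570.2, -262.1, 41.0]
ee_rot: [3.14, 0.0, 1.507]
contact_force: [-0.3, -0.1, 0.3]
finger_gap: 0.501
gripper_force: 0.0
```

Request:
step_arm(
  grip=[0,0,0,0,0],
  linear=[
    [0,0,-0.03],
    [0,0,-0.06],
    [0,0,-0.09],
    [0.04,0,-0.12],
    [0.08,0,-0.13],
  ],
  rot=[
    [0,0,0],
    [0,0,0],
    [0,0,0],
    [0,0,0],
    [0,0,0],
  ],
)

```text
time: 15.97
tool_pos: [575.5, -190.8, 172.5]
ee_rot: [3.136, 0.002, 1.503]
contact_force: [0.0, 0.3, 1.8]
finger_gap: 0.502
gripper_force: 0.0
```

Request:
step_arm(
  grip=[0,0,0,0,0],
  linear=[
    [0.04,0,0],
    [0.08,0,0],
    [0.12,0,0],
    [0.16,0,0],
    [0.16,0,0],
  ],
  rot=[
    [0,0,0],
    [0,0,0],
    [0,0,0],
    [0,0,0],
    [0,0,0],
  ],
)

```text
time: 16.38
tool_pos: [585.0, -22.3, 168.5]
ee_rot: [3.141, -0.004, 1.515]
contact_force: [0.4, -0.3, 0.2]
finger_gap: 0.499
gripper_force: 0.0
```

```bash
python3 -c "
from h import *
to()
a=world('scene');b=world('top')
X,Y,Z=np.moveaxis(a[2],-1,0); m=(abs(X-560)<80)&(Y<-200)&(Y>-400)&(Z>66)&(Z<90); print('pin',m.sum(),a[2][m].mean(0))
X,Y,Z=np.moveaxis(b[2],-1,0); m=(abs(X-560)<80)&(Y<-200)&(Y>-400)&(Z>66)&(Z<90); print('pin',m.sum(),b[2][m].mean(0))
save('s5',np.hstack([cv2.resize(a[0][135:225,130:230],(400,360),interpolation=2),cv2.resize(b[0][150:231,300:390],(400,360),interpolation=2)]))"
```

```text
t 16.38 tcp [585.  -22.3 168.5] [ 3.141 -0.004  1.515] F [ 0.4 -0.3  0.2] gap 0.5
pin 29 [ 570.5768718  -260.52305399   72.78392441]
pin 26 [ 565.51109301 -259.78831517   75.32838667]
```

View pics/s5.png

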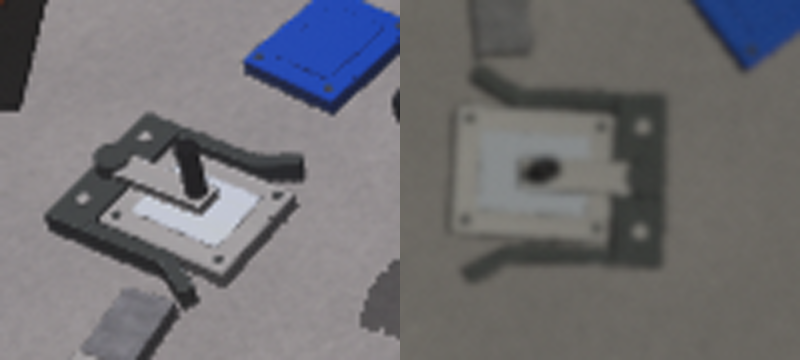

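The cover is home and flush against the stop (right view, col 612). The keeper lies along the nest axis over it, with its pin at right (540,170), and the brush is undisturbed. I'll hand it in.

```bash
python3 -c "
from plant import manip
print(manip.job_done())"
```

```text
the job is handed in; nothing more can be done
None
```

The small cover was slid along the bench into the right-hand nest, fully home against its back stop, and that nest's keeper was swung over it to its end stop; the job was handed in at about 16 s of the 72 s allowed.

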